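# Snap the hole plug home with the seating punch

### The arm

A 6-joint arm with a two-finger parallel gripper is mounted at the origin on the work surface. World frame = base frame: x ahead of the robot, y to its left, z up, the work surface at z = 0. Lengths are in m, angles in rad, forces in N, time in s.
With the tool pointing down it reaches from about 0.25 to 0.775 m from the base axis. Payload 4 kg.
Tool frame: the origin (TCP) lies at the very end of the fingers, on their centre line; the grasp point (between the pads) lies 19 mm behind it (robot.tcp_to_grasp is the distance from the TCP to the grasp point, in m); z points along the fingers, y is the line along which they close (so a half turn about z gives the same grasp; the last joint's range is limited). The gripper opens to 94 mm and grips with 3 to 60 N. Pads are 16 mm wide; open, the fingers measure 119 mm over their backs; the gripper's body (75 mm by 177 mm) begins 78 mm behind the grasp point.
Start: joints at [-1.265, 0.087, 1.371, -0, 1.684, -0.103], TCP at [0.219, -0.505, 0.206] pointing down, gripper open.
Joint ranges: [-3.1, 3.1], [-0.76, 2.03], [0.27, 2.55], [-1.08, 4.22], [0.17, 2.65], [-2.57, 2.57]. Speed limits (rad/s): [2.79, 2.79, 3.14, 3.14, 3.14, 3.14].

### API

Orientations are given as [roll, pitch, yaw] about the fixed x, y, z axes, in that order (R = Rz(yaw) Ry(pitch) Rx(roll)).
In Python, from bench import robot gives the robot as it stands.
- The arm moves only by the tool move_tool, called after "Call:" as name(argument=value, ...), one argument or row to a line, values as JSON. Schema: {"type":"object","properties":{"deltas":{"type":"object","properties":{"rows":{"type":"array","items":{"type":"array","items":{"type":"number"},"minItems":5,"maxItems":5},"minItems":1,"maxItems":20}},"additionalProperties":false,"required":["rows"]},"only":{"type":"string"},"quiet":{"type":"boolean"},"lines":{"type":"string"}},"required":["deltas"],"additionalProperties":false}. deltas is an object whose key "rows" holds a list of rows, 1 to 20 of them, each of 5 numbers: the finger opening in m, then dx, dy, dz in units of 100 mm, then a turn about the tool's z in units of 0.2 rad; each row shifts and turns the commanded pose from where the row before left it, along the tool's axes as they then stand; what a row does not reach is not made up. A row lasts 1/12 s, in which the tool goes at most 0.0417 m and 0.125 rad, less where a joint would pass 70% of its speed; a pose out of reach is approached as far as the arm can. The fingers move at their own pace and stop on an object; the grip force is fixed at half the most. Time passes only in rows, so rows that do not move let the fingers close. The tool returns the time, the measured TCP pose, the force, the opening and the grip force at its end. only (a regular expression) keeps the lines of the reply that match it, lines (a string "A,B") keeps lines A to B, and quiet returns only ok. Input that does not fit is refused with a message, and nothing moves.
- robot.get_obs(): the state, without advancing time (a new reading comes with each control period).
- robot.snapshot(name): name is "side" or "top" or "wrist"; returns a dict with "color" (384x512x3 uint8, blue, green, red), "fx", "fy", "cx", "cy" (pixels), "extrinsics" (4x4, takes a point from world to camera coordinates). Camera axes: x right, y down, z forward; pixel columns grow to the right and rows downward; lengths in m; the calibration is good to about 2 mm. A picture is of the moment at which its call begins. There is no depth.
- robot.close_job(): hands the job in; it is judged then, once.
The state is a dict: "time": time; "joint_positions": joint angles; "qvel": joint speeds; "joint_torque": joint torques, N m; "tool_pos": TCP position; "ee_rot": TCP orientation; "wrist_force": force on the tool from outside, world axes, zero at the start; "wrist_torque": the same for the moment, N m; "width": finger opening in m; "finger_force": force on a finger pad.
Only numpy, scipy, OpenCV 4.12 (cv2) and the standard library are available. Lean on these libraries where they do the work, as an engineer would, in place of code of your own. Each camera call takes 0.05 s, during which the arm holds its last target. There are 200 camera calls.

### The job

Two small aluminium rib sections are bolted to the oak board, and on one of them the round steel hole plug still stands proud. Pick up the broad-footed brass seating punch, hold it upright with its foot squarely centred on the proud plug and press straight down until the plug snaps fully home, then stand the punch upright on the oak board again and let go.

Things in the scene. Friction and masses are not known exactly. Their poses are not given: they have to be found in the camera images.
- seating_punch: Brass punch, about 0.4 kg, standing loose on the board: 90 mm tall, broad flat round foot (40 mm wide, 14 mm thick, tapering into the stem by 19 mm), straight stem 24 mm wide up to 78 mm, head 27 mm wide above. Origin: centre of the foot's underside; z up the stem. Grip the stem 48 mm up. Bystanders near it: a slim pointed brass drift (105 mm tall, foot 34 mm) and a plain 75 mm steel block.
- plug (a joint): Travel of the proud plug in m: 0 = standing 12 mm proud, 0.012 = fully home, head flat on the rib. Over-centre snap: it resists with about 10 N at first, springs back up if let go before about 4 mm, snaps down by itself after about 9 mm and then stays home; press on until it is down.
- plug_head (a point): Centre of the top face of the proud plug's flat round dark steel head (40 mm wide, 5 mm thick). It moves straight down: 77 mm above the bench when proud, 65 mm when home. Its rib is an aluminium hat section, 110 x 116 mm over its feet, 80 mm wide on top, 40 mm high, fixed to the board. The other rib looks the same but its plug is already home, 12 mm lower.
- oak_board: Fixed dark oak board, 480 mm (x) by 880 mm (y) by 20 mm thick, lying flat on the steel bench, so its top is 20 mm above the bench (z = 0). Origin at the centre of its underside, axes along the world's.

How it is judged:
On the way, in this order (a step that is already met when the one before it is completed fails the run):
1. the held punch is upright (within 12 degrees) over the plug, centred within 15 mm, while the plug still stands proud (value of joint plug below 0.004 m and horizontal distance between seating_punch and plug_head below 0.015 m and height (world z) of seating_punch above 0.06 m and angle between seating_punch's own z axis and vertical below 0.21 rad and contact force between the fingers and seating_punch above 1 N).
2. the plug is home (within 1.5 mm) while the held, upright punch is still on it (foot centre within 18 mm of the head's centre) (value of joint plug above 0.0105 m and distance between seating_punch and plug_head below 0.018 m and angle between seating_punch's own z axis and vertical below 0.21 rad and contact force between the fingers and seating_punch above 1 N).
At the end, for the whole second after the job is handed in: The proud plug is fully home (within 1.5 mm of its 12 mm travel) and the seating punch stands upright (within 6 degrees), at rest on its foot on the oak board, released (value of joint plug above 0.0105 m and height (world z) of seating_punch between 0.015 and 0.027 m and angle between seating_punch's own z axis and vertical below 0.1 rad and linear speed of seating_punch below 0.02 m/s); the robot touches nothing.
It also fails if it takes over 43 s, if anything falls off the work surface, if the arm or the gripper's body presses on something with over 40 N, if the wrist force passes 120 N, or if a joint passes its speed limit or range.

## Working session

There is one attempt and no reset: what is moved stays moved. The work goes in short steps, Python scripts to look and compute and a tool call to move; the robot and the scene stay as the last step left them, time stands still between calls to the robot, and variables do not carry over. Pictures are saved under pics/ and viewed, at most 10 in all, crops included, and the job is handed in when it is done.

```bash
ls; mkdir -p pics
```

Create h.py:
```python
import numpy as np, cv2, json
from bench import robot
def snap(n,f):
    s=robot.snapshot(n); cv2.imwrite('pics/'+f,s['color']); 
    np.savez('pics/'+f+'.npz',**{k:np.array(s[k]) for k in s}); return s
def proj(s,p):
    c=s['extrinsics']@np.r_[p,1]; return s['fx']*c[0]/c[2]+s['cx'], s['fy']*c[1]/c[2]+s['cy']
def ray(s,u,v,z):
    E=np.array(s['extrinsics']);R=E[:3,:3];o=-R.T@E[:3,3]
    d=R.T@np.array([(u-s['cx'])/s['fx'],(v-s['cy'])/s['fy'],1]); return o+d*(z-o[2])/d[2]
```

Run:
```python
from h import *
a=snap('top','t0.png');b=snap('side','s0.png')
for s in(a,b): E=s['extrinsics'];print(-E[:3,:3].T@E[:3,3],E[2,:3],s['fx'])
o=robot.get_obs();print(o['time'],o['tool_pos'],o['ee_rot'],o['width'],robot.tcp_to_grasp)
```

```text
bench.py
pics
[ 0.4187839  -0.02645982  0.92359081] [ 0.13335395  0.01043139 -0.99101358] 350.82622632337996
[0.39461112 0.43462876 0.70044475] [ 0.16536782 -0.58772021 -0.79198386] 353.3752635989968
0.1 [ 0.21846468 -0.50421266  0.20441293] [-3.13962046e+00 -1.84155616e-04  4.08801421e-01] 0.0937707452365194 0.0188
```

View pics/t0.png

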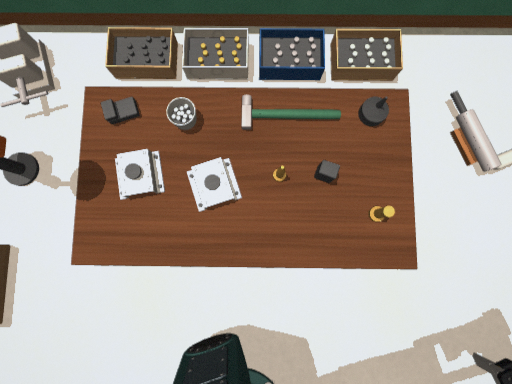

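View pics/s0.png

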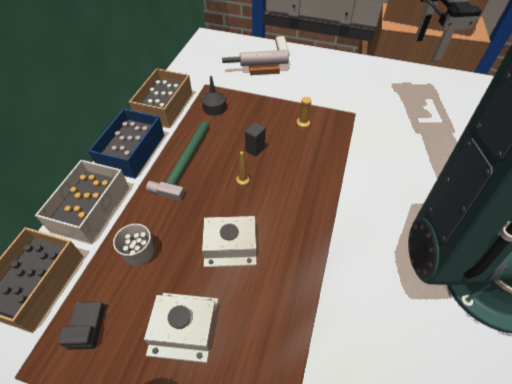

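The top view shows the punch at about (380,213), the drift at (280,175), and the two ribs with dark plug heads at about (134,172) and (212,182). In the side view the punch is at (304,115) and the heads are at (230,232) and (179,317). Next I'll measure precisely, triangulating the heads to find the proud one.

Create m.py:
```python
from h import *
def ell(s,u,v,r=13,T=110):
    g=cv2.cvtColor(s['color'],cv2.COLOR_BGR2GRAY); m=(g<T).astype(np.uint8)
    n,l,st,c=cv2.connectedComponentsWithStats(m); k=l[v,u]
    cs,_=cv2.findContours((l==k).astype(np.uint8),0,1); return cv2.fitEllipse(max(cs,key=len)),st[k]
def tri(a,ua,b,ub):
    A=[];
    for s,(u,v) in((a,ua),(b,ub)):
        E=np.array(s['extrinsics']);x=(u-s['cx'])/s['fx'];y=(v-s['cy'])/s['fy']
        A+=[E[0]-x*E[2],E[1]-y*E[2]]
    A=np.array(A);return np.linalg.lstsq(A[:,:3],-A[:,3],rcond=None)[0]
def brass(s,box):
    h=cv2.cvtColor(s['color'],cv2.COLOR_BGR2HSV);m=cv2.inRange(h,(15,110,90),(35,255,255))
    z=np.zeros_like(m);x0,y0,x1,y1=box;z[y0:y1,x0:x1]=m[y0:y1,x0:x1];return z
```

Run:
```python
from m import *
a=np.load('pics/t0.png.npz');b=np.load('pics/s0.png.npz')
for pa,pb in(((134,172),(179,317)),((212,182),(230,232))):
    ea,sa=ell(a,*pa);eb,sb=ell(b,*pb);print(ea,eb,tri(a,ea[0],b,eb[0]),ray(a,*ea[0],.077),ray(b,*eb[0],.077),ray(a,*ea[0],.065),ray(b,*eb[0],.065))
A=cv2.resize(a['color'][190:235,355:410],None,fx=7,fy=7,interpolation=0)
B=cv2.resize(b['color'][90:135,280:335],None,fx=7,fy=7,interpolation=0)
cv2.imwrite('pics/z.png',np.hstack([A,B]))
print(ray(a,378,213,.034),ray(b,304,122,.034),ray(a,389,211,.11),ray(b,306,100,.11))
```

```text
((258.36553955078125, 210.24057006835938), (387.8966369628906, 614.0164794921875), 90.13196563720703) ((178.99981689453125, 317.00146484375), (21.08267593383789, 22.053037643432617), 32.33882141113281) [ 0.64769245  0.05234003 -0.49906797] [ 0.4904182  -0.03677171  0.077     ] [0.58194626 0.27593307 0.077     ] [ 0.49143358 -0.03691787  0.065     ] [0.58555207 0.27287851 0.065     ]
((258.36553955078125, 210.24057006835938), (387.8966369628906, 614.0164794921875), 90.13196563720703) ((228.88453674316406, 231.88580322265625), (14.599980354309082, 16.66337776184082), 86.46890258789062) [ 0.55343852 -0.02366771 -0.09956419] [ 0.4904182  -0.03677171  0.077     ] [0.55635472 0.08729767 0.077     ] [ 0.49143358 -0.03691787  0.065     ] [0.55946795 0.08061227 0.065     ]
[ 0.49041945 -0.3400649   0.034     ] [ 0.48529555 -0.33829703  0.034     ] [ 0.48922278 -0.33883171  0.11      ] [ 0.48814746 -0.33720037  0.11      ]
```

View pics/z.png

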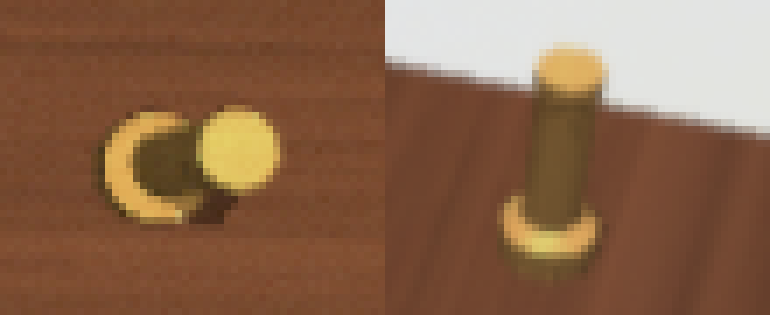

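The crop shows the punch standing upright. Its head is at about (388.7,211) in the top view and (306,99.7) in the side view, and both rays put it at (0.489,-0.338). The head segmentation leaked, so I'll redo it in a tight window.

Run:
```python
from m import *
a=np.load('pics/t0.png.npz');b=np.load('pics/s0.png.npz')
def head(s,u,v,r=17):
    g=cv2.cvtColor(s['color'],cv2.COLOR_BGR2GRAY)[v-r:v+r+1,u-r:u+r+1]
    m=(g<120).astype(np.uint8);n,l,st,c=cv2.connectedComponentsWithStats(m,connectivity=4);k=l[r,r]
    return c[k]+[u-r,v-r],st[k]
for pa,pb in(((134,172),(179,317)),((212,182),(230,232))):
    ca,sa=head(a,*pa);cb,sb=head(b,*pb);print(ca,sa,cb,sb,tri(a,ca,b,cb))
    for z in(.077,.065): print(z,ray(a,*ca,z)[:2],ray(b,*cb,z)[:2])
```

```text
[133.25       171.08163265] [  8   9  17  15 196] [179.05134474 316.95599022] [  6   6  23  23 409] [0.5843338  0.27427071 0.07074639]
0.077 [0.58366542 0.27218275] [0.581893   0.27583467]
0.065 [0.58600253 0.27641586] [0.58549779 0.27277822]
[212.25       182.01162791] [ 10  10  15  15 172] [228.90666667 231.81333333] [  7   9  19  16 225] [0.56066897 0.07852889 0.06156995]
0.077 [0.5584159  0.07669316] [0.55636907 0.08712137]
0.065 [0.56039511 0.0781553 ] [0.55948257 0.08043258]
```

Run:
```python
from m import *
a=np.load('pics/t0.png.npz')['color'];b=np.load('pics/s0.png.npz')['color']
f=lambda i,u,v:cv2.resize(i[v-22:v+22,u-22:u+22],None,fx=6,fy=6,interpolation=0)
cv2.imwrite('pics/z2.png',np.vstack([np.hstack([f(a,134,172),f(b,179,317)]),np.hstack([f(a,212,182),f(b,230,232)])]))
```

```text
(no output)
```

View pics/z2.png

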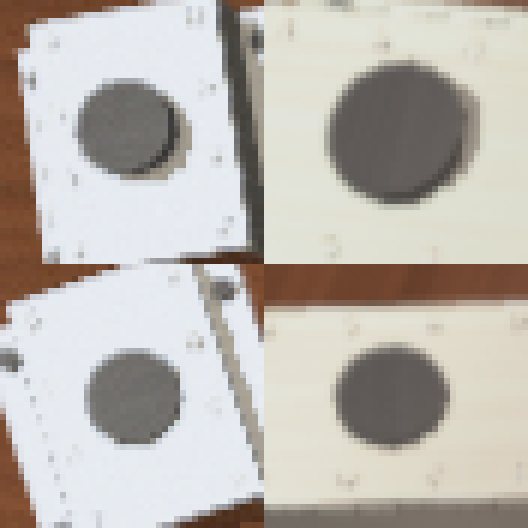

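The upper row (far rib, y≈0.27) shows a head with a visible rim and a cast shadow, so that plug is the proud one. Its top-face centre is at about (132.3,170.2) in the top view and (178.7,315.5) in the side view. The near rib's plug is flush.

Add to m.py:
```python
def togo(x,y,z,yaw=None):
    o=robot.get_obs();from scipy.spatial.transform import Rotation as Q
    R=Q.from_euler('xyz',o['ee_rot']).as_matrix();d=np.array([x,y,z])-o['tool_pos']
    print('t',o['time'],'tcp',o['tool_pos'].round(4),'rot',np.round(o['ee_rot'],4),'go',(R.T@d).round(4),'w',o['width'],'F',o['wrist_force'])
```

Run:
```python
from m import *
a=np.load('pics/t0.png.npz');b=np.load('pics/s0.png.npz')
for ca,cb,z in(((132.3,170.2),(178.7,315.5),.077),((388.6,211),(306.1,99.6),.11)):
    print(tri(a,ca,b,cb),ray(a,*ca,z),ray(b,*cb,z))
togo(.489,-.338,.15)
```

```text
[0.58443879 0.27401653 0.07807748] [0.5858509 0.2746558 0.077    ] [0.58353781 0.27367913 0.077     ]
[ 0.48859234 -0.33749922  0.11110463] [ 0.48921251 -0.33790869  0.11      ] [ 0.48824043 -0.33893049  0.11      ]
t 0.1 tcp [ 0.2185 -0.5042  0.2044] rot [-3.1396e+00 -2.0000e-04  4.0880e-01] go [ 0.3143 -0.0449  0.0546] w 0.0937707452365194 F [-0.85693343 -0.53364474  0.03495905]
```

The rows are not in the units I measure in: shifts go in units of 100 mm and turns go in units of 0.2 rad. I convert before sending: 0.026 m is 0.26, -0.0037 m is -0.037.

Call:
move_tool(
  deltas={"rows":[[0.094,0.26,-0.037,0.03,0],[0.094,0.26,-0.037,0.03,0],[0.094,0.26,-0.037,0.03,0],[0.094,0.26,-0.037,0.03,0],[0.094,0.26,-0.037,0.03,0],[0.094,0.26,-0.037,0.03,0],[0.094,0.26,-0.037,0.03,0],[0.094,0.26,-0.037,0.03,0],[0.094,0.26,-0.037,0.03,0],[0.094,0.26,-0.037,0.03,0],[0.094,0.26,-0.037,0.03,0],[0.094,0.26,-0.037,0.03,0],[0.094,0,0,0,0],[0.094,0,0,0,0],[0.094,0,0,0,0]]},
)

```text
time: 1.35
tool_pos: [0.4867, -0.3401, 0.1691]
ee_rot: [-3.141, 0.001, 0.409]
wrist_force: [-0.3, 0.1, -0.0]
width: 0.0937
finger_force: 0.0
```

Run:
```python
from m import *
togo(.4885,-.338,.049)
snap('wrist','w0.png')
```

```text
t 1.35 tcp [ 0.4867 -0.3401  0.1691] rot [-3.1411e+00  1.2000e-03  4.0880e-01] go [ 0.0027 -0.0012  0.1201] w 0.09373763059081183 F [-0.31972043  0.05961176 -0.03285788]
```

View pics/w0.png

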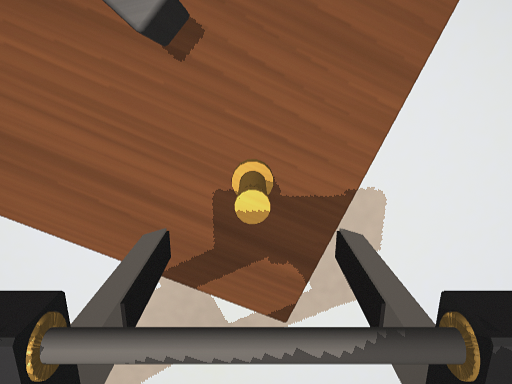

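The wrist view shows the punch head at (252.5,207), centred between the fingertips (midpoint about 253). I'll check the ray, then descend.

```bash
python3 -c "
from m import *
w=np.load('pics/w0.png.npz');print(ray(w,252.5,207,.11))"
```

```text
[ 0.48828628 -0.33902149  0.11      ]
```

Call:
move_tool(
  deltas={"rows":[[0.094,0.027,-0.01,0,0],[0.094,0,0,0.15,0],[0.094,0,0,0.15,0],[0.094,0,0,0.15,0],[0.094,0,0,0.15,0],[0.094,0,0,0.15,0],[0.094,0,0,0.15,0],[0.094,0,0,0.15,0],[0.094,0,0,0.15,0],[0.094,0,0,0,0],[0.094,0,0,0,0]]},
)

```text
time: 2.32
tool_pos: [0.4883, -0.3381, 0.0489]
ee_rot: [-3.14, 0.001, 0.408]
wrist_force: [-0.7, 0.6, 0.8]
width: 0.0939
finger_force: 0.0
```

Run:
```python
from m import *
togo(.4885,-.338,.049)
```

```text
t 2.3167 tcp [ 0.4883 -0.3381  0.0489] rot [-3.140e+00  9.000e-04  4.075e-01] go [ 0.0002 -0.     -0.0001] w 0.09394777488211928 F [-0.65146044  0.55166807  0.78761735]
```

Call:
move_tool(
  deltas={"rows":[[0.06,0,0,0,0],[0.04,0,0,0,0],[0.03,0,0,0,0],[0.015,0,0,0,0],[0.015,0,0,0,0],[0.015,0,0,0,0],[0.015,0,0,0,0],[0.015,0,0,0,0],[0.015,0,0,0,0],[0.015,0,0,0,0],[0.015,0,0,0,0],[0.015,0,0,0,0]]},
)

```text
time: 3.32
tool_pos: [0.4894, -0.3381, 0.0494]
ee_rot: [3.141, 0.0, 0.409]
wrist_force: [-0.1, -0.6, -0.1]
width: 0.0261
finger_force: 30.0
```

Converted, -0.02 m is -0.2, -0.015 m is -0.15.

Call:
move_tool(
  deltas={"rows":[[0.015,0,0,-0.05,0],[0.015,0,0,-0.15,0],[0.015,0,0,-0.15,0],[0.015,0,0,-0.15,0],[0.015,0,0,-0.2,0],[0.015,0,0,-0.2,0],[0.015,0,0,-0.2,0],[0.015,0,0,-0.2,0],[0.015,0,0,-0.15,0],[0.015,0,0,-0.05,0],[0.015,0,0,0,0],[0.015,0,0,0,0]]},
)

```text
time: 4.32
tool_pos: [0.4889, -0.3375, 0.1981]
ee_rot: [-3.14, 0.001, 0.409]
wrist_force: [-1.2, 0.4, -4.8]
width: 0.0263
finger_force: 30.0
```

Run:
```python
from m import *
togo(.5845,.274,.20)
```

```text
t 4.3167 tcp [ 0.4889 -0.3375  0.1981] rot [-3.1395e+00  1.0000e-03  4.0890e-01] go [ 0.3308 -0.5231 -0.0012] w 0.02626951551758145 F [-1.15537812  0.3826129  -4.79431049]
```

Call:
move_tool(
  deltas={"rows":[[0.015,0.09,-0.145,0,0],[0.015,0.09,-0.145,0,0],[0.015,0.184,-0.29,0,0],[0.015,0.184,-0.29,0,0],[0.015,0.184,-0.29,0,0],[0.015,0.184,-0.29,0,0],[0.015,0.184,-0.29,0,0],[0.015,0.184,-0.29,0,0],[0.015,0.184,-0.29,0,0],[0.015,0.184,-0.29,0,0],[0.015,0.184,-0.29,0,0],[0.015,0.184,-0.29,0,0],[0.015,0.184,-0.29,0,0],[0.015,0.184,-0.29,0,0],[0.015,0.184,-0.29,0,0],[0.015,0.184,-0.29,0,0],[0.015,0.184,-0.29,0,0],[0.015,0.184,-0.29,0,0],[0.015,0.09,-0.145,0,0],[0.015,0.09,-0.145,0,0]]},
)

```text
time: 5.98
tool_pos: [0.5832, 0.2748, 0.1966]
ee_rot: [-3.141, 0.005, 0.411]
wrist_force: [0.1, -0.1, -4.6]
width: 0.0258
finger_force: 30.0
```

Call:
move_tool(
  deltas={"rows":[[0.015,0,0,0,0],[0.015,0,0,0,0],[0.015,0,0,0,0]]},
)

```text
time: 6.23
tool_pos: [0.5841, 0.2719, 0.1978]
ee_rot: [3.141, 0.003, 0.409]
wrist_force: [-0.4, -0.2, -4.4]
width: 0.0257
finger_force: 30.0
```

Run:
```python
from m import *
togo(.5845,.274,.112)
a=snap('top','t1.png')['color'];b=snap('side','s1.png')['color'];w=snap('wrist','w1.png')['color']
f=lambda i,u,v:cv2.resize(i[v-45:v+45,u-50:u+50],(400,360),interpolation=0)
c=np.hstack([f(a,134,172),f(b,179,300)]);cv2.imwrite('pics/z3.png',c)
```

```text
t 6.2333 tcp [0.5841 0.2719 0.1978] rot [3.1412 0.0032 0.4089] go [ 0.0015 -0.0018  0.0858] w 0.025662481212997093 F [-0.39204884 -0.19778281 -4.3907024 ]
```

View pics/z3.png

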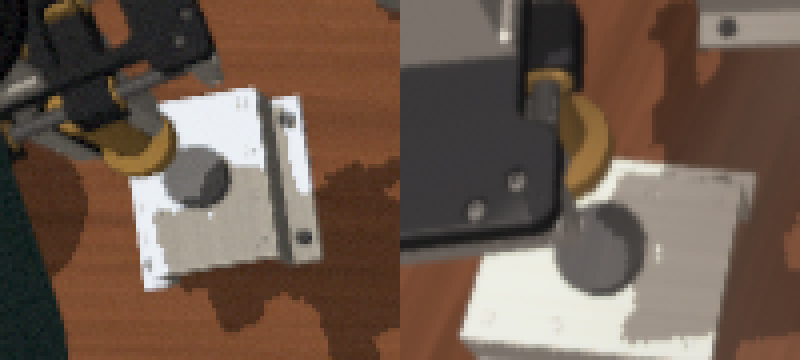

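View pics/w1.png

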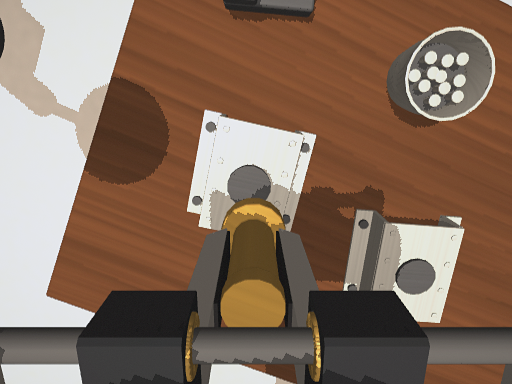

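The wrist view shows the head at (253,303) and the foot at (253,220). The side view suggests the punch has pivoted between the pads, so I'll compare with the projections of an upright punch.

Run:
```python
from m import *
from scipy.spatial.transform import Rotation as Q
import numpy as np
t=np.array([.5841,.2719,.1978]);R=Q.from_euler('xyz',[3.1412,.0032,.4089]).as_matrix()
for n in('w1','t1','s1'):
    s=np.load(f'pics/{n}.png.npz')
    for th in(-30,-20,-10,0,10,20,30,40,50):
        r=np.radians(th)
        P=[R@np.array([np.sin(r)*-l,0,-.0188-np.cos(r)*l])+t for l in(.042,.0,-.034,-.048)]
        print(n,th,[np.round(proj(s,p),0).tolist() for p in P])
    print('plug',proj(s,[.5845,.274,.077]))
```

```text
w1 -30 [[251.0, 251.0], [252.0, 258.0], [252.0, 261.0], [252.0, 262.0]]
w1 -20 [[251.0, 270.0], [252.0, 258.0], [252.0, 251.0], [252.0, 249.0]]
w1 -10 [[251.0, 288.0], [252.0, 258.0], [252.0, 242.0], [252.0, 237.0]]
w1 0 [[251.0, 305.0], [252.0, 258.0], [252.0, 232.0], [252.0, 224.0]]
w1 10 [[251.0, 320.0], [252.0, 258.0], [252.0, 224.0], [252.0, 213.0]]
w1 20 [[252.0, 332.0], [252.0, 258.0], [252.0, 216.0], [252.0, 201.0]]
w1 30 [[252.0, 340.0], [252.0, 258.0], [252.0, 208.0], [252.0, 191.0]]
w1 40 [[252.0, 345.0], [252.0, 258.0], [252.0, 202.0], [252.0, 182.0]]
w1 50 [[252.0, 346.0], [252.0, 258.0], [252.0, 197.0], [252.0, 175.0]]
plug (np.float64(250.19224361898912), np.float64(186.30973730085807))
t1 -30 [[99.0, 144.0], [110.0, 158.0], [119.0, 168.0], [122.0, 172.0]]
t1 -20 [[100.0, 146.0], [110.0, 158.0], [118.0, 166.0], [121.0, 169.0]]
t1 -10 [[101.0, 149.0], [110.0, 158.0], [118.0, 164.0], [120.0, 166.0]]
t1 0 [[102.0, 153.0], [110.0, 158.0], [117.0, 161.0], [119.0, 163.0]]
t1 10 [[103.0, 156.0], [110.0, 158.0], [116.0, 159.0], [118.0, 159.0]]
t1 20 [[105.0, 160.0], [110.0, 15
[... 331 characters left out ...]
41.0, 273.0], [162.0, 282.0], [178.0, 288.0], [184.0, 291.0]]
s1 -20 [[145.0, 271.0], [162.0, 282.0], [174.0, 290.0], [179.0, 293.0]]
s1 -10 [[150.0, 270.0], [162.0, 282.0], [171.0, 290.0], [174.0, 294.0]]
s1 0 [[156.0, 269.0], [162.0, 282.0], [167.0, 291.0], [169.0, 294.0]]
s1 10 [[161.0, 269.0], [162.0, 282.0], [163.0, 291.0], [163.0, 295.0]]
s1 20 [[167.0, 269.0], [162.0, 282.0], [159.0, 291.0], [158.0, 295.0]]
s1 30 [[172.0, 269.0], [162.0, 282.0], [155.0, 291.0], [152.0, 295.0]]
s1 40 [[177.0, 270.0], [162.0, 282.0], [151.0, 291.0], [147.0, 294.0]]
s1 50 [[182.0, 271.0], [162.0, 282.0], [148.0, 290.0], [142.0, 293.0]]
plug (np.float64(178.11802388485617), np.float64(315.51818560489454))
```

The wrist and top projections match an upright punch: the foot is at (253,224) and the head at (253,304). The side view is just partly hidden by the gripper. I'll descend to just above the plug.

Converted, -0.0015 m is -0.015, 0.015 m is 0.15.

Call:
move_tool(
  deltas={"rows":[[0.015,0.01,-0.015,0,0],[0.015,0,0,0.1,0],[0.015,0,0,0.15,0],[0.015,0,0,0.15,0],[0.015,0,0,0.15,0],[0.015,0,0,0.15,0],[0.015,0,0,0.1,0],[0.015,0,0,0.05,0],[0.015,0,0,0,0],[0.015,0,0,0,0],[0.015,0,0,0,0]]},
)

```text
time: 7.3
tool_pos: [0.5861, 0.2744, 0.1158]
ee_rot: [3.141, -0.002, 0.409]
wrist_force: [-0.9, -0.6, -4.3]
width: 0.0257
finger_force: 30.0
```

Run:
```python
from m import *
togo(.5845,.274,.106)
w=snap('wrist','w2.png');print(proj(w,[.5845,.274,.077]))
```

```text
t 7.3 tcp [0.5861 0.2744 0.1158] rot [ 3.1414e+00 -2.4000e-03  4.0870e-01] go [-0.0016 -0.0003  0.0098] w 0.025674580520351743 F [-0.93482123 -0.57651122 -4.26985545]
(np.float64(252.51953050349283), np.float64(221.5840675869762))
```

View pics/w2.png

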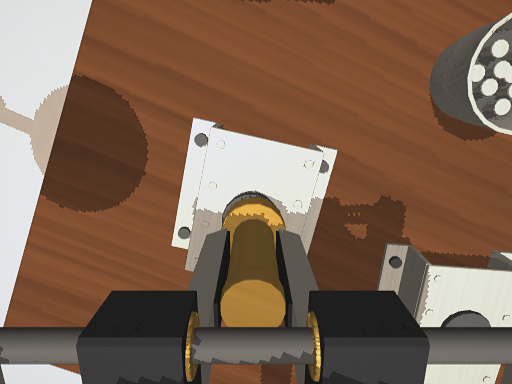

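The foot sits concentric on the head, with a thin even dark crescent at (250,195). Pressing now.

Converted, 0.003 m is 0.03, 0.002 m is 0.02.

Call:
move_tool(
  deltas={"rows":[[0.015,-0.013,0,0.03,0],[0.015,0,0,0.03,0],[0.015,0,0,0.02,0],[0.015,0,0,0.01,0],[0.015,0,0,0.02,0],[0.015,0,0,0.02,0],[0.015,0,0,0,0]]},
)

```text
time: 7.93
tool_pos: [0.5851, 0.2739, 0.1039]
ee_rot: [3.141, -0.004, 0.409]
wrist_force: [-1.8, -0.4, 4.3]
width: 0.0259
finger_force: 30.0
```

Call:
move_tool(
  deltas={"rows":[[0.015,0,0,0.02,0],[0.015,0,0,0.02,0],[0.015,0,0,0.02,0],[0.015,0,0,0,0],[0.015,0,0,0,0]]},
)

```text
time: 8.35
tool_pos: [0.584, 0.273, 0.0942]
ee_rot: [3.141, 0.002, 0.409]
wrist_force: [0.2, -1.9, -3.1]
width: 0.0257
finger_force: 30.0
```

Converted, 0.001 m is 0.01.

Call:
move_tool(
  deltas={"rows":[[0.015,0,0,0.01,0],[0.015,0,0,0.01,0],[0.015,0,0,0,0],[0.015,0,0,0,0]]},
)

```text
time: 8.68
tool_pos: [0.5845, 0.2735, 0.0941]
ee_rot: [3.141, -0.001, 0.409]
wrist_force: [0.2, -1.7, 1.7]
width: 0.0259
finger_force: 30.0
```

Call:
move_tool(
  deltas={"rows":[[0.015,0,0,0.01,0],[0.015,0,0,0.01,0],[0.015,0,0,0,0],[0.015,0,0,0,0]]},
)

```text
time: 9.02
tool_pos: [0.5851, 0.2737, 0.0941]
ee_rot: [3.141, -0.003, 0.409]
wrist_force: [-1.6, -3.2, 7.2]
width: 0.0257
finger_force: 30.0
```

Converted, 0.002 m is 0.02.

Call:
move_tool(
  deltas={"rows":[[0.015,0,0,0.02,0],[0.015,0,0,0.02,0],[0.015,0,0,0,0],[0.015,0,0,0,0]]},
)

```text
time: 9.35
tool_pos: [0.5866, 0.2743, 0.094]
ee_rot: [3.141, -0.009, 0.409]
wrist_force: [-3.2, -2.6, 17.0]
width: 0.026
finger_force: 30.0
```

Call:
move_tool(
  deltas={"rows":[[0.015,0,0,-0.04,0],[0.015,0,0,-0.04,0],[0.015,0,0,-0.1,0],[0.015,0,0,-0.15,0],[0.015,0,0,-0.15,0],[0.015,0,0,-0.15,0],[0.015,0,0,-0.15,0],[0.015,0,0,-0.1,0],[0.015,0,0,0,0],[0.015,0,0,0,0]]},
)

```text
time: 10.18
tool_pos: [0.5841, 0.2738, 0.1749]
ee_rot: [-3.141, 0.0, 0.409]
wrist_force: [0.1, 0.3, -4.5]
width: 0.026
finger_force: 30.0
```

Run:
```python
from m import *
a=np.load('pics/t0.png.npz');b=np.load('pics/s0.png.npz')
print(proj(a,[.42,.18,.02]),proj(b,[.42,.18,.02]))
togo(.42,.18,.16)
```

```text
(np.float64(173.1143801748245), np.float64(238.63066348590615)) (np.float64(280.4875413441482), np.float64(303.2847619762929))
t 10.1833 tcp [0.5841 0.2738 0.1749] rot [-3.1413e+00  5.0000e-04  4.0900e-01] go [-0.1878  0.0209  0.015 ] w 0.025974405225756902 F [ 0.07965984  0.26235081 -4.48753643]
```

Converted, -0.025 m is -0.25, -0.02 m is -0.2.

Call:
move_tool(
  deltas={"rows":[[0.015,-0.09,0.01,0,0],[0.015,-0.2,0.02,0,0],[0.015,-0.25,0.03,0,0],[0.015,-0.25,0.03,0,0],[0.015,-0.25,0.03,0,0],[0.015,-0.25,0.03,0,0],[0.015,-0.25,0.03,0,0],[0.015,-0.2,0.02,0,0],[0.015,-0.14,0.01,0,0],[0.015,0,0,0,0],[0.015,0,0,0,0],[0.015,0,0,0,0]]},
)

```text
time: 11.18
tool_pos: [0.4202, 0.1798, 0.1747]
ee_rot: [-3.141, 0.001, 0.409]
wrist_force: [0.2, -0.2, -4.7]
width: 0.0259
finger_force: 30.0
```

Call:
move_tool(
  deltas={"rows":[[0.015,0,0,0.1,0],[0.015,0,0,0.15,0],[0.015,0,0,0.15,0],[0.015,0,0,0.15,0],[0.015,0,0,0.15,0],[0.015,0,0,0.15,0],[0.015,0,0,0.15,0],[0.015,0,0,0.1,0],[0.015,0,0,0.06,0],[0.015,0,0,0,0],[0.015,0,0,0,0],[0.015,0,0,0,0]]},
)

```text
time: 12.18
tool_pos: [0.4209, 0.1799, 0.0603]
ee_rot: [3.141, -0.002, 0.409]
wrist_force: [-0.1, 0.4, -4.3]
width: 0.0258
finger_force: 30.0
```

Run:
```python
from m import *
togo(.42,.18,.0495)
a=snap('top','t3.png')['color'];b=snap('side','s3.png')['color']
cv2.imwrite('pics/z4.png',np.hstack([cv2.resize(a[140:270,90:220],(390,390)),cv2.resize(b[225:355,150:280],(390,390))]))
```

```text
t 12.1833 tcp [0.4209 0.1799 0.0603] rot [ 3.1413e+00 -1.9000e-03  4.0890e-01] go [-0.0008 -0.0004  0.0108] w 0.025757273644785174 F [-0.09486367  0.43745936 -4.29972182]
```

View pics/z4.png

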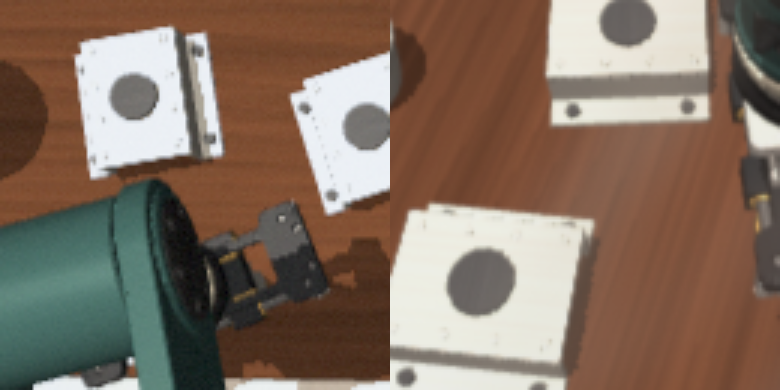

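The plug on the far rib is now flush: head at (134,96) in the left crop and (480,281) in the right, with no rim or shadow. Setting the punch down.

Converted, 0.004 m is 0.04, 0.003 m is 0.03.

Call:
move_tool(
  deltas={"rows":[[0.015,0,0,0.04,0],[0.015,0,0,0.03,0],[0.015,0,0,0.02,0],[0.015,0,0,0.01,0],[0.015,0,0,0,0],[0.015,0,0,0,0],[0.015,0,0,0,0]]},
)

```text
time: 12.87
tool_pos: [0.42, 0.1796, 0.0494]
ee_rot: [3.141, 0.0, 0.409]
wrist_force: [-0.0, -0.1, -4.7]
width: 0.0257
finger_force: 30.0
```

Converted, 0.001 m is 0.01, 0.0005 m is 0.005.

Call:
move_tool(
  deltas={"rows":[[0.015,0,0,0.01,0],[0.015,0,0,0.005,0],[0.015,0,0,0,0],[0.015,0,0,0,0],[0.015,0,0,0,0]]},
)

```text
time: 13.28
tool_pos: [0.4209, 0.18, 0.0494]
ee_rot: [3.141, -0.002, 0.409]
wrist_force: [-1.8, 0.2, 5.8]
width: 0.0257
finger_force: 30.0
```

Call:
move_tool(
  deltas={"rows":[[0.015,0,0,-0.01,0],[0.015,0,0,0,0],[0.03,0,0,0,0],[0.04,0,0,0,0],[0.06,0,0,0,0],[0.094,0,0,0,0],[0.094,0,0,0,0],[0.094,0,0,0,0],[0.094,0,0,0,0],[0.094,0,0,0,0],[0.094,0,0,0,0]]},
)

```text
time: 14.2
tool_pos: [0.42, 0.1796, 0.0489]
ee_rot: [3.141, 0.0, 0.409]
wrist_force: [0.0, -0.3, 0.2]
width: 0.08
finger_force: 0.0
```

Call:
move_tool(
  deltas={"rows":[[0.094,0,0,-0.1,0],[0.094,0,0,-0.15,0],[0.094,0,0,-0.2,0],[0.094,0,0,-0.2,0],[0.094,0,0,-0.2,0],[0.094,0,0,-0.2,0],[0.094,0,0,-0.2,0],[0.094,0,0,-0.1,0],[0.094,0,0,0,0],[0.094,0,0,0,0],[0.094,0,0,0,0]]},
)

```text
time: 15.12
tool_pos: [0.4193, 0.1794, 0.1827]
ee_rot: [-3.141, 0.002, 0.409]
wrist_force: [0.1, -0.2, -0.0]
width: 0.0942
finger_force: 0.0
```

Run:
```python
from m import *
w=snap('wrist','w3.png');print(proj(w,[.42,.18,.11]),proj(w,[.42,.18,.034]))
```

```text
(np.float64(252.64069161690367), np.float64(202.67520605983438)) (np.float64(252.68330928229395), np.float64(179.24689142783055))
```

View pics/w3.png

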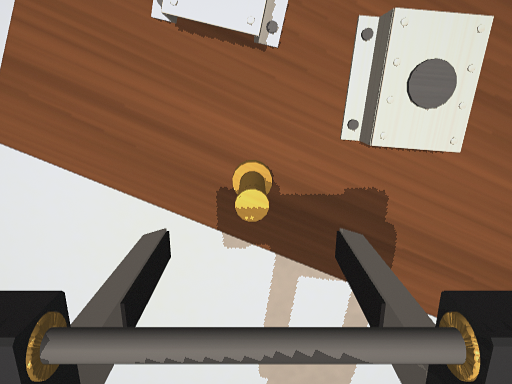

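The punch stands upright on the board, with its head at (252,205) and foot at (252,180), matching the projections. The gripper is clear, so I'm handing in.

```bash
python3 -c "
from bench import robot
print(robot.close_job())"
```

```text
the job is handed in; nothing more can be done
None
```

The proud plug is pressed home, the punch stands upright on the oak board with the gripper open and clear of it, and the job was handed in at about 15 s; no verdict came back.

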